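# Swing the specimen carrier home and bolt it

### The job

Swing the specimen carrier round on its pivot pin until its long edge lies home against the rubber-faced stop, and press it there for a second with about 10 N (never as much as 20 N) to seat it. Then slide the bolt fully across behind the carrier so that it stays home. Leave the jar, the tweezers and the small black box alone.

Things in the scene. Friction and masses are not known exactly. Their poses are not given: they have to be found in the camera images.
- fixture: fixed aluminium base plate 230 x 290 x 12 mm. Frame: x away from the robot at yaw 0, y left, origin at bench height, z 0 = bench; it spans x -135 to 95, y -115 to 175 mm, top at z 12 mm. The bolt runs between two low rails (tops z 22 mm) at x -30 and -57, y 90 to 165 mm.
- pin (a point): the axis of the fixed steel pivot pin, at the base plate's top, at x 30, y -70, z 12 mm in the fixture frame; pin 12 mm thick with a 22 mm cap whose top is at z = 34 mm, which keeps the carrier from being lifted off
- carrier: loose grey metal plate 80 x 160 x 14 mm, 0.35-0.65 kg, with 3 white discs, on the base plate (z 12-26), turning on the pin with 0.7 mm play; smooth (friction 0.2), drags 1 to 3 N. Origin: hole axis, underside. Own x -60 to 20, y -20 to 140 mm. Home: axes parallel to fixture's within 3 deg; starts 0.45-0.95 rad counter-clockwise of that. Push its x=-60 edge near the free end (y 112) towards own +x.
- carrier_corner (a point): top of the carrier's free corner on the edge to be pushed: x -60, y 140, z 14 mm in the carrier's frame
- carrier_seat (a point): point on the carrier's x = +20 mm long edge that meets the stop: x 20, y 95, z 7 mm in the carrier's frame
- stop: fixed dark steel block (top 36 mm above bench) at fixture x 50, y 25 mm, carrying on an adjusting screw a black rubber-backed face, 30 mm wide, looking to the fixture's -x; axes as the fixture's. Origin: mid-width of the face's middle setting, base plate top. The face is set anew each time, up to 2.5 mm either way in x: find it by feel. It gives 1 mm per 10 N (3 mm at most), springs back.
- bolt (a joint): steel bolt's travel in m: 0 drawn back, 0.04 fully across (rigid end); slides to the fixture's -y, 1.5 N friction, stays where left. 16 mm wide, round nose, at fixture x -43.5 mm; nose at y 80 mm drawn back, 40 mm across. Passes 2 to 9 mm behind the near edge of a carrier that is home, runs into one that is not.
- bolt_knob (a point): middle of the bolt's upright black knob, 12 mm thick, reaching from z = 24 to 54 mm above the bench; this point is on its axis at z = 42 mm, at x -43.5, y 120 mm of the fixture when the bolt is drawn back, y 80 mm when it is across
- jar: bystander: small closed glass jar, 48 mm wide, 60 mm tall, to the right of the base plate; origin under its centre
- tweezers: bystander: steel tweezers, 128 mm long, 8 mm high, lying beyond the base plate; origin under the middle
- sample_box: bystander: small black box 60 x 45 x 25 mm, to the left of the base plate beyond the bolt; origin under its centre

How it is judged:
By the outcome, as a careful person would: the job done as asked, in the order asked, and still so for the second after the job is handed in, with the robot touching nothing.
It also fails if it takes over 72 s, if anything falls off the work surface, if the arm or the gripper's body presses on something with over 40 N, if the wrist force passes 120 N, or if a joint passes its speed limit or range.

### The arm

A 6-joint arm with a two-finger parallel gripper is mounted at the origin on the work surface. World frame = base frame: x ahead of the robot, y to its left, z up, the work surface at z = 0. Lengths are in mm, angles in rad, forces in N, time in s.
With the tool pointing down it reaches from about 300 to 875 mm from the base axis. Payload 4.2 kg.
Tool frame: the origin (TCP) lies on the centre line of the jaws, within the pads' length; the fingertips stand ahead of it and the grasp point (between the pads) lies 5 mm behind it (r.tip_reach is the z of the fingertips in the tool frame, in mm); z points along the fingers, y is the line along which they close (so a half turn about z gives the same grasp; the last joint's range is limited). The gripper opens to 85 mm and grips with 20 to 120 N. Pads are 22 mm wide; open, the fingers measure 114 mm over their backs; the gripper's body (76 mm by 85 mm) begins 54 mm behind the grasp point. The pads swing forward as they close: fully open they stand 13 mm farther back than shut.
Start: joints at [-1.234, 0.32, 1.565, -0, 1.257, -0.02], TCP at [200.838, -538.799, 245.338] pointing down, gripper open.
Joint ranges: [-3.11, 3.11], [-0.84, 2.01], [0.21, 2.61], [-1.34, 4.49], [0.05, 2.63], [-2.56, 2.56]. Speed limits (rad/s): [2.57, 2.57, 3.14, 3.14, 3.14, 3.14].

### API

Orientations are given as [roll, pitch, yaw] about the fixed x, y, z axes, in that order (R = Rz(yaw) Ry(pitch) Rx(roll)).
In Python, from bench import r, cams, job gives the robot as it stands. The module is installed in compiled form; this text tells all that it offers.
- The arm moves only by the tool apply_moves, never from a script. Its argument "commands" is a list that holds one entry, the list of rows, each a list of 6 numbers: the shift along the world's x, y, z in mm, then the turn, a rotation vector about the world's x, y, z in rad. In form: [[[dx, dy, dz, wx, wy, wz], ...]]. A call has 1 to 10 rows; each row is the pose to reach, as a shift and turn from the pose commanded when the call began; what a row does not reach only later rows make up. A row lasts 1/12 s, in which the tool goes at most 41.7 mm and 7.16 degrees, less where a joint would pass 70% of its speed; a pose out of reach is approached as far as the arm can. A call with a gripper value outside its range is refused whole. "jaw" is the opening, from 0 (shut) to 1 (fully open), set as the call begins (left out, the last holds). The fingers move at their own pace and stop on an object; "force" is the grip in N (left out, the last holds). Time passes only in rows, so rows that repeat a pose let the fingers close. It gives the time, the measured TCP pose, the force, the opening and the grip force at its end, in the units of the state.
- r.read_state(): the state, without advancing time (a new reading comes with each control period).
- cams.camera(name): name is "scene" or "top" or "wrist"; returns the picture (420x560x3 uint8, blue, green, red); there is no depth.
- cams.camera_info(name): a dict with "fx", "fy", "cx", "cy" (pixels), "k1" (the pictures are not rectified: a ray, as slopes to the right and down, at radius r is drawn at 1 + k1 r^2 times it, then the intrinsics apply), "xyz" and "orientation" of the camera in the world; the wrist camera has in their place "tool_from_camera" (4x4, takes a point from camera to tool coordinates, whose origin is the TCP and whose axes are the flange's). Camera axes: x right, y up, looking along -z (the intrinsics and any distortion apply to the point x, -y, -z); pixel columns grow to the right and rows downward; lengths in mm; the calibration is good to about 2 mm. A picture is of the moment at which its call begins: read the wrist's pose just before it. camera_info takes no time and is no camera call.
- job.hand_in(): hands the job in; it is judged then, once.
The state is a dict: "t": time; "q": joint angles; "joint_velocities": joint speeds; "tau": joint torques, N m; "tool_pos": TCP position; "eef_rot": TCP orientation; "contact_force": force on the tool from outside, world axes, zero at the start; "torque": the same for the moment, N m; "opening": opening from 0.0 (shut) to 1.0 (fully open); "finger_force": force on a finger pad.
Only numpy, scipy, OpenCV 4.12 (cv2) and the standard library are available. Lean on these libraries where they do the work, as an engineer would, in place of code of your own. Each camera call takes 0.05 s, during which the arm holds its last target. There are 200 camera calls.

## Working session

There is one attempt and no reset: what is moved stays moved. The work goes in short steps, Python scripts to look and compute and a tool call to move; the robot and the scene stay as the last step left them, time stands still between calls to the robot, and variables do not carry over. Pictures are saved under pics/ and viewed, at most 10 in all, crops included, and the job is handed in when it is done.

Besides the shell and the picture viewer there is one more tool, called after ">>>" as name(argument=value, ...) on one line, values as JSON. apply_moves: Moves the arm, as the interface text tells. Its arguments: {"type":"object","properties":{"commands":{"type":"array"},"jaw":{"type":"number"},"force":{"type":"number"}},"required":["commands"]}

```bash
mkdir -p pics
cat > h.py <<'E'
import numpy as np, cv2
from bench import r, cams, job
from scipy.spatial.transform import Rotation as R
E
python3 - <<'E'
from h import *
s=r.read_state(); print({k:np.round(v,3).tolist() for k,v in s.items()}, r.tip_reach)
for n in("top","scene"):
    cv2.imwrite(f"pics/{n}0.png",cams.camera(n)); print(n,cams.camera_info(n))
E
```

```text
{'t': 0.0, 'q': [-1.234, 0.32, 1.566, -0.0, 1.257, -0.02], 'joint_velocities': [0.001, -0.001, 0.003, -0.001, -0.001, 0.001], 'tau': [0.002, -41.551, -23.416, 0.0, 0.008, -0.0], 'tool_pos': [200.672, -538.348, 244.456], 'eef_rot': [-3.14, -0.0, 0.357], 'contact_force': [0.177, 0.103, -0.255], 'torque': [-0.038, 0.025, -0.009], 'finger_force': 0.0, 'opening': 1.002} 14.0
top {'fx': 442.5437849196558, 'fy': 442.5437849196558, 'cx': 282.1466573876997, 'cy': 204.97576576382176, 'k1': -0.040768625529320646, 'xyz': array([526.36627934,  81.84293606, 939.45050389]), 'orientation': array([ 0.08762398, -0.00160258, -1.59733972])}
scene {'fx': 527.5646426550562, 'fy': 527.5646426550562, 'cx': 283.64616416139637, 'cy': 204.44084519994564, 'k1': -0.053474466620739056, 'xyz': array([959.74309412, 661.09163395, 880.84189486]), 'orientation': array([0.69796993, 0.00745839, 2.61784616])}
```

View pics/top0.png

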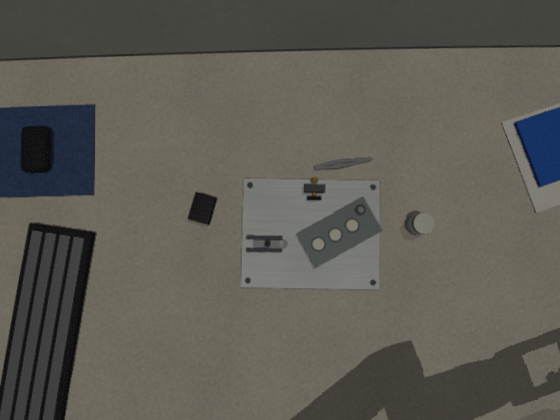

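View pics/scene0.png

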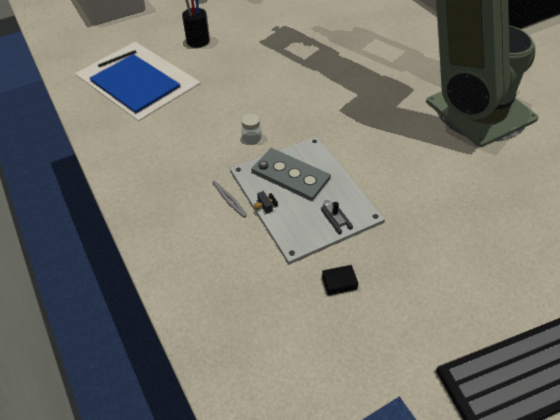

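The top view shows the plate with corners near (243,178), (380,180), (380,290) and (241,289). The carrier's pin cap is at (361,210), the stop at (314,195) and the knob at (267,243). The jar is at (422,223), the tweezers at (343,163) and the box at (203,208). The scene view shows the same layout.

```bash
cat >> h.py <<'E'
def cast(info,uv,z,T=None):
    uv=np.atleast_2d(np.float64(uv))
    K=np.array([[info['fx'],0,info['cx']],[0,info['fy'],info['cy']],[0,0,1]])
    n=cv2.undistortPoints(uv.reshape(-1,1,2),K,np.array([info['k1'],0,0,0,0.])).reshape(-1,2)
    d=np.c_[n[:,0],-n[:,1],-np.ones(len(n))]
    if T is None: M,o=R.from_euler('xyz',info['orientation']).as_matrix(),info['xyz']
    else: M,o=T[:3,:3],T[:3,3]
    d=d@M.T
    return o+d*((z-o[2])/d[:,2])[:,None]
def wristT(s):
    T=np.eye(4);T[:3,:3]=R.from_euler('xyz',s['eef_rot']).as_matrix();T[:3,3]=s['tool_pos']
    return T@cams.camera_info('wrist')['tool_from_camera']
E
python3 - <<'E'
from h import *
im=cv2.imread('pics/top0.png'); info=cams.camera_info('top')
for p in [(300,188),(300,270),(220,270),(340,220),(330,330),(361,210)]: print(p,im[p[1],p[0]])
d=im[...,2].astype(int)-im[...,0]
m=((d<10)).astype(np.uint8)*255
m[:, :225]=0;m[:,395:]=0;m[:165]=0;m[305:]=0
m=cv2.morphologyEx(m,cv2.MORPH_OPEN,np.ones((5,5)))
c=max(cv2.findContours(m,0,2)[0],key=cv2.contourArea); rc=cv2.minAreaRect(c);print(rc)
b=cv2.boxPoints(rc); w=cast(info,b,12)
print(np.round(w,1),np.linalg.norm(np.diff(w[[0,1,2,3,0]],axis=0),axis=1))
a=im[170:300,230:390]; cv2.imwrite('pics/top0c.png',cv2.resize(a,None,fx=5,fy=4.5*1.111,interpolation=2)[:600])
cv2.imwrite('pics/m.png',m)
E
```

```text
(300, 188) [118 122 122]
(300, 270) [117 120 118]
(220, 270) [ 93 104 109]
(340, 220) [75 76 71]
(330, 330) [ 92 104 109]
(361, 210) [91 91 92]
((310.5869140625, 233.54537963867188), (138.7154998779297, 109.96554565429688), 1.005086064338684)
[[ 438.8  169.5   12. ]
 [ 668.7  161.1   12. ]
 [ 655.8 -132.5   12. ]
 [ 425.8 -118.1   12. ]] [230.03352519 293.89736439 230.45557621 287.94247671]
```

>>> apply_moves(commands=[[[16,28,4,0,0,-0.02],[32,56,8,0,0,-0.04],[48,84,13,0,0,-0.06],[64,112,17,0,0,-0.08],[80,140,21,0,0,-0.1],[96,168,26,0,0,-0.12],[112,196,30,0,0,-0.14],[128,224,34,0,0,-0.16],[144,252,38,0,0,-0.18],[160,280,43,0,0,-0.2]]], jaw=0)

```text
t: 0.93
tool_pos: [361.0, -257.1, 288.2]
eef_rot: [-3.141, 0.001, 0.156]
contact_force: [0.7, 1.3, -0.7]
opening: -0.0
finger_force: 0.0
```

>>> apply_moves(commands=[[[16,28,4,0,0,-0.02],[32,56,8,0,0,-0.04],[48,84,13,0,0,-0.06],[64,112,17,0,0,-0.08],[80,140,21,0,0,-0.1],[96,168,26,0,0,-0.12],[112,196,30,0,0,-0.14],[128,224,34,0,0,-0.16],[144,252,38,0,0,-0.18],[160,280,43,0,0,-0.2]]])

```text
t: 1.77
tool_pos: [521.1, 22.8, 331.0]
eef_rot: [3.141, 0.001, -0.044]
contact_force: [0.0, -0.3, -0.2]
opening: 0.003
finger_force: 0.0
```

>>> apply_moves(commands=[[[0,0,0,0,0,0],[0,0,0,0,0,0],[0,0,0,0,0,0],[0,0,0,0,0,0]]])

```text
t: 2.1
tool_pos: [520.1, 20.3, 331.0]
eef_rot: [3.141, 0.001, -0.044]
contact_force: [0.3, 0.1, -0.6]
opening: 0.003
finger_force: 0.0
```

Run:
```python
from h import *
s=r.read_state(); print({k:np.round(v,3).tolist() for k,v in s.items()})
cv2.imwrite("pics/w0.png",cams.camera('wrist')); print(cams.camera_info('wrist'))
```

```text
{'t': 2.1, 'q': [0.017, 0.19, 1.528, -0.001, 1.425, 1.632], 'joint_velocities': [-0.01, -0.005, -0.001, 0.004, -0.001, 0.001], 'tau': [0.469, -35.227, -24.705, 0.023, -0.009, -0.003], 'tool_pos': [520.141, 20.312, 330.993], 'eef_rot': [3.141, 0.001, -0.044], 'contact_force': [0.286, 0.122, -0.551], 'torque': [-0.007, 0.044, -0.048], 'finger_force': 0.0, 'opening': 0.003}
{'fx': 295.80907677540074, 'fy': 295.80907677540074, 'cx': 274.49775514572093, 'cy': 209.79409245352318, 'k1': -0.04437998320034617, 'tool_from_camera': array([[-1.25210492e-03,  9.51098287e-01,  3.08885869e-01,
         8.08694667e+01],
       [ 9.99999216e-01,  1.18370465e-03,  4.08838608e-04,
         5.98669692e-01],
       [ 2.32160597e-05,  3.08886139e-01, -9.51099024e-01,
        -1.28952203e+02],
       [ 0.00000000e+00,  0.00000000e+00,  0.00000000e+00,
         1.00000000e+00]])}
```

View pics/w0.png

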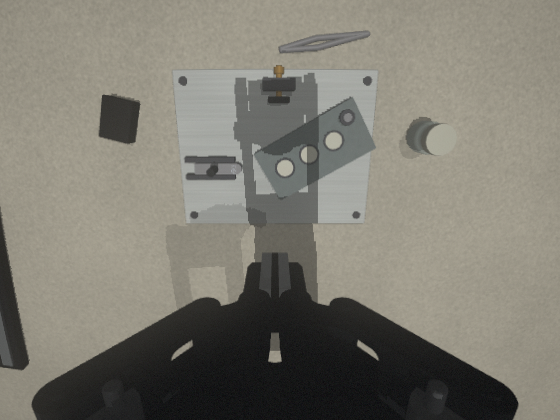

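The wrist view shows plate corners near (172,70), (377,69), (364,223) and (187,223). The carrier corners are near (254,153), (351,97), (375,149) and (281,199), the pin cap is at (347,117), the knob at about (212,170) and the stop face at (278,100).

Run:
```python
from h import *
s=r.read_state();T=wristT(s);I=cams.camera_info('wrist')
im=cv2.imread('pics/w0.png');g=cv2.cvtColor(im,6)
def sub(p,w=5): return cv2.cornerSubPix(g,np.float32(p).reshape(-1,1,2),(w,w),(-1,-1),(3,50,.01)).reshape(-1,2)
def fit(w,m):
    cw,cm=w.mean(0),m.mean(0);a=(w-cw)[:,:2];b=(m-cm)[:,:2]
    th=np.arctan2((b[:,0]*a[:,1]-b[:,1]*a[:,0]).sum(),(a*b).sum())
    Rm=np.array([[np.cos(th),-np.sin(th)],[np.sin(th),np.cos(th)]])
    o=cw[:2]-Rm@cm; print('yaw',th,'org',o,'res',np.round(a-b@Rm.T,1).tolist()); return th,o,Rm
p=sub([(172,70),(377,69),(364,223),(187,223)]);print(p.tolist())
th,o,Rm=fit(cast(I,p,12,T),np.array([(95,175),(95,-115),(-135,-115),(-135,175.)]))
c=sub([(254,153),(351,97),(375,149),(281,199)],3);print(c.tolist())
th2,o2,R2=fit(cast(I,c,26,T),np.array([(20,140),(20,-20),(-60,-20),(-60,140.)]))
print('pin from fixture',o+Rm@[30,-70],'carrier rel',th2-th)
print('cap',cast(I,[(347,117)],34,T),'face ctr in fix',[(Rm.T@(q[:2]-o)) for q in cast(I,[(268,100),(290,100)],34,T)])
print('knob exp',o+Rm@[-43.5,120],cast(I,[(212,170)],54,T))
```

```text
[[171.3450927734375, 69.95877075195312], [377.6058349609375, 70.37181854248047], [364.0, 223.0], [187.0, 223.0]]
yaw -0.04368683345498098 org [565.38141179 -13.3402326 ] res [[-0.4, -0.0], [-1.5, 1.3], [0.6, 0.7], [1.2, -2.0]]
[[252.5150909423828, 154.6773223876953], [350.44012451171875, 95.75817108154297], [375.7064514160156, 147.42233276367188], [281.0, 199.0]]
yaw 0.4850319459801083 org [593.57431648 -83.0493165 ] res [[-0.3, 0.3], [0.2, 1.2], [-1.4, -0.3], [1.5, -1.2]]
pin from fixture [592.29568256 -84.58363249] carrier rel 0.5287187794350893
cap [[592.74178564 -84.17585852  34.        ]] face ctr in fix [array([52.58446878, 39.51496102]), array([52.53432225,  9.61473164])]
knob exp [527.16366853 108.44504607] [[530.94439488 105.83526231  54.        ]]
```

>>> apply_moves(commands=[[[-8,-6,-20,0,0,0.06],[-16,-12,-45,0,0,0.12],[-24,-18,-70,0,0,0.18],[-32,-24,-95,0,0,0.24],[-40,-30,-120,0,0,0.3],[-46,-36,-145,0,0,0.36],[-50,-40,-170,0,0,0.42],[-53,-44,-195,0,0,0.48],[-53,-44,-215,0,0,0.53],[-53,-44,-230,0,0,0.53]]])

```text
t: 2.98
tool_pos: [466.2, -23.9, 99.9]
eef_rot: [-3.141, 0.002, 0.486]
contact_force: [0.0, 1.0, -0.3]
opening: -0.002
finger_force: 0.0
```

>>> apply_moves(commands=[[[0,0,-15,0,0,0],[0,0,-30,0,0,0],[0,0,-45,0,0,0],[0,0,-58,0,0,0],[0,0,-66,0,0,0],[0,0,-70,0,0,0],[0,0,-70,0,0,0],[0,0,-70,0,0,0],[0,0,-70,0,0,0]]])

```text
t: 3.73
tool_pos: [468.4, -23.0, 32.0]
eef_rot: [3.141, -0.001, 0.487]
contact_force: [0.8, 0.9, -0.0]
opening: -0.001
finger_force: 0.0
```

Run:
```python
from h import *
s=r.read_state(); print({k:np.round(s[k],3).tolist() for k in ('t','tool_pos','eef_rot','contact_force','torque')})
p=s['tool_pos'][:2]
# waypoints: contact face at d from edge, carrier angle th (world)
for th,d in [(.485,12),(.485,0),(.40,-1),(.3,-1),(.2,-1),(.1,-1),(.03,-1),(0,-1),(-.02,-1),(-.044,-1)]:
    q=np.array([592.7,-84.])+R.from_euler('z',th).as_matrix()[:2,:2]@[-71-d,112]
    print(th,d,np.round(q-p,1),round(th-s['eef_rot'][2],3))
```

```text
{'t': 3.733, 'tool_pos': [468.369, -22.999, 32.037], 'eef_rot': [3.141, -0.001, 0.487], 'contact_force': [0.828, 0.877, -0.017], 'torque': [0.018, -0.01, 0.009]}
0.485 12 [-1.3 -0.6] -0.002
0.485 0 [9.3 5. ] -0.002
0.4 -1 [16.2 14.9] -0.087
0.3 -1 [24.4 25.3] -0.187
0.2 -1 [33.5 34.9] -0.287
0.1 -1 [43.5 43.5] -0.387
0.03 -1 [51.  48.8] -0.457
0 -1 [54.3 51. ] -0.487
-0.02 -1 [56.6 52.4] -0.507
-0.044 -1 [59.3 54. ] -0.531
```

>>> apply_moves(commands=[[[3,2,0,0,0,0],[6,3,0,0,0,0],[9,5,0,0,0,0],[11,8,0,0,0,-0.03],[13.5,11.5,0,0,0,-0.06],[16.2,14.9,0,0,0,-0.09],[19,18.5,0,0,0,-0.12],[22,22,0,0,0,-0.155],[24.4,25.3,0,0,0,-0.187],[27.4,28.6,0,0,0,-0.22]]])

```text
t: 4.57
tool_pos: [494.9, 6.1, 31.3]
eef_rot: [-3.142, 0.001, 0.266]
contact_force: [-1.1, -0.9, 0.3]
opening: -0.004
finger_force: 0.8
```

>>> apply_moves(commands=[[[3,3.2,0,0,0,-0.034],[6.1,6.3,0,0,0,-0.067],[9.2,9.2,0,0,0,-0.1],[12.5,12,0,0,0,-0.133],[16.1,14.9,0,0,0,-0.167],[18,16.4,0,0,0,-0.185],[19.8,17.7,0,0,0,-0.202],[21.7,19,0,0,0,-0.219],[23.6,20.2,0,0,0,-0.237],[23.6,20.2,0,0,0,-0.237]]])

```text
t: 5.4
tool_pos: [519.2, 26.3, 31.3]
eef_rot: [-3.141, -0.0, 0.029]
contact_force: [-0.6, -0.8, -0.7]
opening: 0.002
finger_force: 0.3
```

Run:
```python
from h import *
s=r.read_state(); print({k:np.round(s[k],3).tolist() for k in ('t','tool_pos','eef_rot','contact_force','torque')})
cv2.imwrite('pics/w1.png',cams.camera('wrist'))
```

```text
{'t': 5.4, 'tool_pos': [519.208, 26.262, 31.341], 'eef_rot': [-3.141, -0.0, 0.029], 'contact_force': [-0.563, -0.815, -0.67], 'torque': [0.049, 0.064, -0.015]}
```

View pics/w1.png

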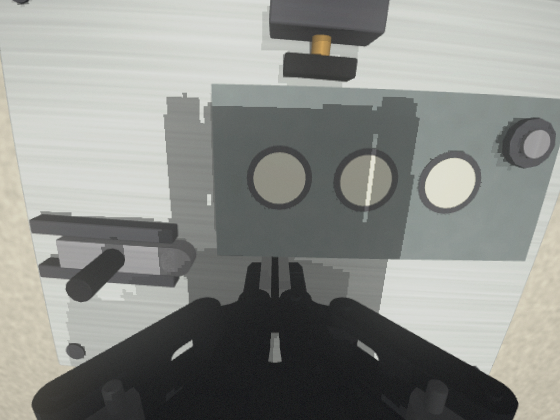

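The carrier is nearly home. Its far edge at row ~90 sits just short of the stop face at (320,66). The bolt is clear at (110,255). Next I creep in by feel.

>>> apply_moves(commands=[[[1,0.6,0,0,0,-0.009],[2,1.2,0,0,0,-0.018],[3,1.8,0,0,0,-0.027],[4,2.5,0,0,0,-0.036],[4,2.5,0,0,0,-0.036]]])

```text
t: 5.87
tool_pos: [523.1, 28.6, 31.3]
eef_rot: [-3.142, -0.0, -0.007]
contact_force: [-2.2, 0.4, 0.0]
opening: 0.003
finger_force: 0.5
```

>>> apply_moves(commands=[[[0.5,0.3,0,0,0,-0.005],[1,0.6,0,0,0,-0.009],[1,0.6,0,0,0,-0.009]]])

```text
t: 6.12
tool_pos: [523.9, 29.1, 31.4]
eef_rot: [3.142, -0.0, -0.015]
contact_force: [-1.1, 0.2, 0.5]
opening: 0.001
finger_force: 0.6
```

>>> apply_moves(commands=[[[0.5,0.3,0,0,0,-0.005],[1,0.6,0,0,0,-0.009],[1,0.6,0,0,0,-0.009]]])

```text
t: 6.37
tool_pos: [524.4, 29.7, 31.3]
eef_rot: [3.141, 0.001, -0.024]
contact_force: [-3.9, -0.7, 1.0]
opening: 0.004
finger_force: 1.3
```

>>> apply_moves(commands=[[[0.5,0.3,0,0,0,-0.005],[0.5,0.3,0,0,0,-0.005],[0.5,0.3,0,0,0,-0.005]]])

```text
t: 6.62
tool_pos: [524.6, 29.9, 31.2]
eef_rot: [3.141, 0.002, -0.029]
contact_force: [-4.4, -0.1, 1.4]
opening: 0.001
finger_force: 2.1
```

>>> apply_moves(commands=[[[0.5,0.1,0,0,0,-0.005],[0.5,0.1,0,0,0,-0.005],[0.5,0.1,0,0,0,-0.005]]])

```text
t: 6.87
tool_pos: [524.8, 30.1, 31.1]
eef_rot: [3.141, 0.002, -0.034]
contact_force: [-5.3, -0.5, 0.8]
opening: -0.0
finger_force: 2.6
```

>>> apply_moves(commands=[[[0.5,0,0,0,0,0],[0.8,0,0,0,0,0],[0.8,0,0,0,0,0]]])

```text
t: 7.12
tool_pos: [524.9, 30.2, 31.0]
eef_rot: [3.141, 0.004, -0.035]
contact_force: [-6.6, -0.5, 2.8]
opening: -0.002
finger_force: 3.2
```

>>> apply_moves(commands=[[[0.4,0,0,0,0,0],[0.6,0,0,0,0,0],[0.6,0,0,0,0,0]]])

```text
t: 7.37
tool_pos: [525.0, 30.2, 30.9]
eef_rot: [3.141, 0.005, -0.035]
contact_force: [-7.7, 0.0, 2.6]
opening: 0.005
finger_force: 3.7
```

>>> apply_moves(commands=[[[0.4,0,0,0,0,0],[0.8,0,0,0,0,0],[1.3,0,0,0,0,0],[1.3,0,0,0,0,0]]])

```text
t: 7.7
tool_pos: [525.2, 30.3, 30.7]
eef_rot: [3.141, 0.008, -0.035]
contact_force: [-9.3, 0.9, 3.8]
opening: -0.001
finger_force: 4.6
```

Run:
```python
from h import *
s=r.read_state(); print({k:np.round(s[k],3).tolist() for k in ('t','tool_pos','eef_rot','contact_force','torque')})
cv2.imwrite('pics/w2.png',cams.camera('wrist'))
```

```text
{'t': 7.7, 'tool_pos': [525.186, 30.266, 30.709], 'eef_rot': [3.141, 0.008, -0.035], 'contact_force': [-9.324, 0.855, 3.829], 'torque': [0.074, 1.505, -0.037]}
```

View pics/w2.png

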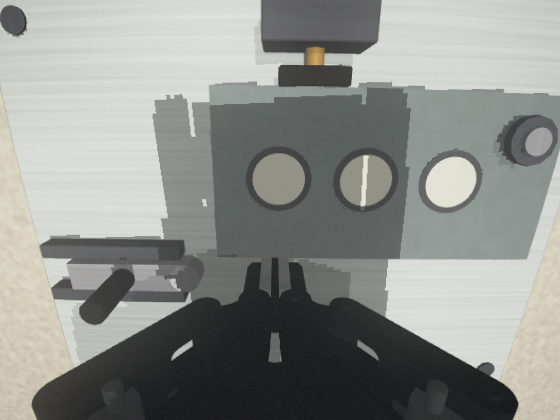

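The carrier's long edge now meets the rubber face at (315,84). I'll bring the force up to about 10 N and hold.

>>> apply_moves(commands=[[[0.3,0,0,0,0,0],[0.6,0,0,0,0,0],[0.6,0,0,0,0,0],[0.6,0,0,0,0,0],[0.6,0,0,0,0,0],[0.6,0,0,0,0,0],[0.6,0,0,0,0,0],[0.6,0,0,0,0,0],[0.6,0,0,0,0,0],[0.6,0,0,0,0,0]]])

```text
t: 8.58
tool_pos: [525.3, 30.3, 30.6]
eef_rot: [3.141, 0.009, -0.035]
contact_force: [-10.3, -0.5, 3.5]
opening: 0.003
finger_force: 5.0
```

>>> apply_moves(commands=[[[0,0,0,0,0,0],[0,0,0,0,0,0],[0,0,0,0,0,0],[0,0,0,0,0,0],[0,0,0,0,0,0],[0,0,0,0,0,0],[0,0,0,0,0,0]]])

```text
t: 9.17
tool_pos: [525.2, 30.3, 30.6]
eef_rot: [3.141, 0.009, -0.035]
contact_force: [-9.0, 0.8, 3.2]
opening: -0.002
finger_force: 5.0
```

>>> apply_moves(commands=[[[-3,0,0,0,0,0],[-8,0,0,0,0,0],[-16,0,0,0,0,0],[-25,0,0,0,0,0],[-25,0,10,0,0,0],[-25,0,30,0,0,0],[-25,0,50,0,0,0],[-25,0,70,0,0,0],[-25,0,80,0,0,0],[-25,0,80,0,0,0]]])

```text
t: 10.0
tool_pos: [506.1, 30.2, 114.3]
eef_rot: [-3.141, -0.007, -0.034]
contact_force: [-0.0, -0.2, -0.1]
opening: 0.0
finger_force: 0.0
```

>>> apply_moves(commands=[[[0,20,0,0,0,-0.009],[6,40,0,0,0,-0.009],[12,60,0,0,0,-0.009],[18,80,0,0,0,-0.009],[24,100,0,0,0,-0.009],[24,109,0,0,0,-0.009],[24,109,0,0,0,-0.009],[24,109,0,0,0,-0.009]]])

```text
t: 10.67
tool_pos: [527.3, 138.8, 110.6]
eef_rot: [3.141, 0.002, -0.042]
contact_force: [0.8, -0.9, 0.2]
opening: 0.002
finger_force: 0.0
```

Run:
```python
from h import *
s=r.read_state(); print({k:np.round(s[k],3).tolist() for k in ('t','tool_pos','eef_rot','contact_force','torque')})
cv2.imwrite('pics/w3.png',cams.camera('wrist'))
a=cams.camera('top')[165:305,225:395]; cv2.imwrite('pics/t3.png',cv2.resize(a,None,fx=4,fy=4,interpolation=2))
```

```text
{'t': 10.667, 'tool_pos': [527.288, 138.821, 110.593], 'eef_rot': [3.141, 0.002, -0.042], 'contact_force': [0.755, -0.864, 0.249], 'torque': [0.018, -0.027, 0.018]}
```

View pics/w3.png

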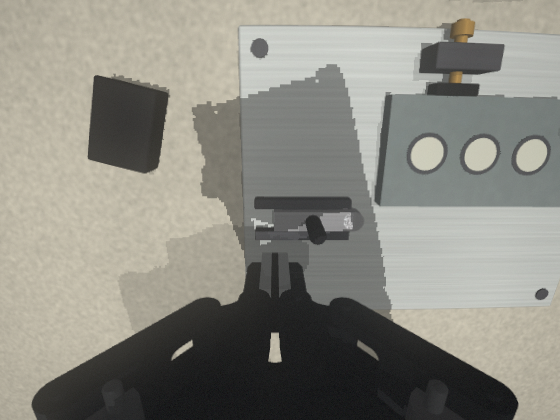

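Knob tip at about (316,235), to the right of the shut fingers, as predicted. The carrier stayed against the stop at (452,92). Its near edge (row 206) is ahead of the bolt nose at (358,220).

>>> apply_moves(commands=[[[0.5,0,-10,0,0,0],[1,0,-25,0,0,0],[1,0,-40,0,0,0],[1,0,-55,0,0,0],[1,0,-62,0,0,0],[1,0,-65,0,0,0],[1,0,-65,0,0,0],[1,0,-65,0,0,0]]])

```text
t: 11.43
tool_pos: [529.5, 138.9, 46.6]
eef_rot: [-3.142, -0.001, -0.044]
contact_force: [0.7, 0.7, -0.4]
opening: 0.001
finger_force: 0.0
```

>>> apply_moves(commands=[[[0,-3,0,0,0,0],[0,-6,0,0,0,0],[-0.4,-9,0,0,0,0],[-0.5,-12,0,0,0,0],[-0.6,-15,0,0,0,0],[-0.8,-18,0,0,0,0],[-0.9,-21,0,0,0,0],[-1,-23,0,0,0,0],[-1.1,-25,0,0,0,0],[-1.1,-25,0,0,0,0]]])

```text
t: 12.27
tool_pos: [528.1, 113.7, 46.3]
eef_rot: [3.141, -0.0, -0.043]
contact_force: [0.5, 0.6, 0.5]
opening: -0.0
finger_force: 0.2
```

>>> apply_moves(commands=[[[-0.1,-2.5,0,0,0,0],[-0.2,-5,0,0,0,0],[-0.3,-7.5,0,0,0,0],[-0.4,-10,0,0,0,0],[-0.5,-12.5,0,0,0,0],[-0.6,-15,0,0,0,0],[-0.7,-17,0,0,0,0],[-0.8,-19,0,0,0,0],[-0.9,-21,0,0,0,0],[-0.9,-21,0,0,0,0]]])

```text
t: 13.1
tool_pos: [527.1, 92.7, 46.3]
eef_rot: [3.141, 0.0, -0.043]
contact_force: [0.4, 0.7, -0.0]
opening: 0.001
finger_force: 0.2
```

>>> apply_moves(commands=[[[0,-1.5,0,0,0,0],[-0.1,-3,0,0,0,0],[-0.1,-3,0,0,0,0]]])

```text
t: 13.35
tool_pos: [526.9, 89.9, 46.3]
eef_rot: [3.141, 0.0, -0.043]
contact_force: [1.0, 0.6, 0.4]
opening: -0.001
finger_force: 0.4
```

>>> apply_moves(commands=[[[0,-1.5,0,0,0,0],[-0.1,-3,0,0,0,0],[-0.1,-3,0,0,0,0]]])

```text
t: 13.6
tool_pos: [527.0, 88.7, 46.4]
eef_rot: [-3.138, -0.0, -0.045]
contact_force: [0.4, 8.5, 0.2]
opening: 0.001
finger_force: 4.5
```

Run:
```python
from h import *
s=r.read_state(); print({k:np.round(s[k],3).tolist() for k in ('t','tool_pos','eef_rot','contact_force','torque')})
cv2.imwrite('pics/w4.png',cams.camera('wrist'))
```

```text
{'t': 13.6, 'tool_pos': [526.981, 88.671, 46.42], 'eef_rot': [-3.138, -0.0, -0.045], 'contact_force': [0.417, 8.542, 0.194], 'torque': [1.339, 0.074, -0.023]}
```

View pics/w4.png

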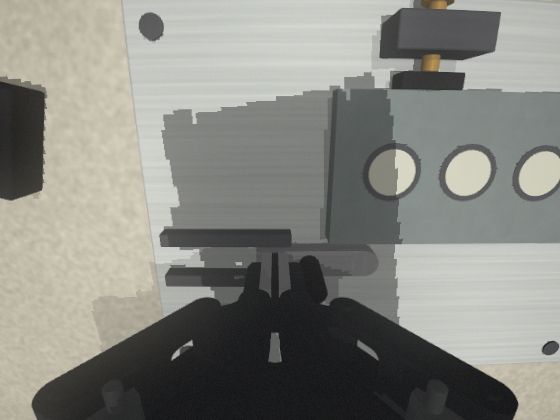

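The bolt nose at (375,262) lies behind the carrier's near edge. The force rose sharply at y ≈ 89, which matches the rigid end. One more firm nudge, then I retreat.

>>> apply_moves(commands=[[[0,-1,0,0,0,0],[0,-2,0,0,0,0],[0,-2,0,0,0,0]]])

```text
t: 13.9
tool_pos: [527.0, 88.4, 46.5]
eef_rot: [-3.136, -0.0, -0.046]
contact_force: [-1.4, 16.9, 0.7]
opening: 0.0
finger_force: 8.0
```

>>> apply_moves(commands=[[[0,3,0,0,0,0],[0,8,0,0,0,0],[0,14,0,0,0,0],[0,22,0,0,0,0],[0,22,20,0,0,0],[0,22,50,0,0,0],[-10,10,80,0,0,0],[-20,-10,110,0,0,0],[-30,-30,140,0,0,0],[-40,-40,170,0,0,0]]])

```text
t: 14.73
tool_pos: [486.0, 43.8, 217.6]
eef_rot: [3.14, 0.001, -0.044]
contact_force: [0.0, 0.3, 0.3]
opening: -0.002
finger_force: 0.0
```

>>> apply_moves(commands=[[[0,0,10,0,0,0],[0,0,10,0,0,0],[0,0,10,0,0,0]]])

```text
t: 14.98
tool_pos: [487.0, 45.5, 226.0]
eef_rot: [-3.142, -0.0, -0.043]
contact_force: [0.5, -0.4, -0.1]
opening: -0.002
finger_force: 0.0
```

Run:
```python
from h import *
s=r.read_state(); print({k:np.round(s[k],3).tolist() for k in ('t','tool_pos','eef_rot','contact_force')})
cv2.imwrite('pics/w5.png',cams.camera('wrist'))
```

```text
{'t': 14.983, 'tool_pos': [487.037, 45.481, 225.968], 'eef_rot': [-3.142, -0.0, -0.043], 'contact_force': [0.499, -0.399, -0.081]}
```

View pics/w5.png

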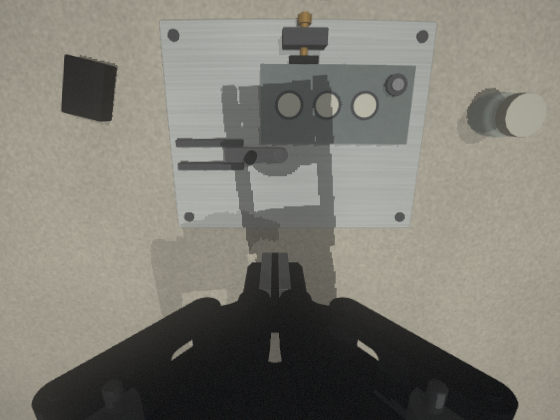

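The carrier lies against the stop face at (303,62). The bolt is across behind its near edge, nose at (287,155), and the robot is clear of everything.

```bash
python3 -c "
from bench import job
print(job.hand_in())"
```

```text
the job is handed in; nothing more can be done
None
```

The job is handed in: I seated the carrier against the stop with about 10 N for just over a second, then slid the bolt across behind it to its rigid end; the jar, tweezers and black box were not touched.

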